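# Stack the fly-tyer's bead-tray tower

### The job

Put the bead-tray tower back together on its round steel stand: the large tray at the bottom, then the medium one, then the small one, and the brass cap on top, each seated fully home over the spigot beneath it, and let go. Keep the trays level so that no beads spill, and leave the other things on the bench - glass jar, hair stacker, hook box and bodkin - standing and lying where they are.

Things in the scene. Friction and masses are not known exactly. Their poses are not given: they have to be found in the camera images.
- stand: The tower's stand: low dark steel disc, diameter 110, stepping up to a flat shoulder of diameter 60 that is 14 mm above the bench, with a tapered spigot (22 wide at its foot, 10 at its tip, 10 high) in its middle. Fixed to the bench, but its place differs from start to start. Origin: centre of its underside, z up.
- tray_large: Large round tray, outer diameter 124 mm. Loose, upright. Origin: centre of underside, z up. Wood, with beads; floor 13 thick, rim 20 high. Central aluminium hub, diameter 36, to grip from above at heights 22-46; on its shoulder at 46 a tapered spigot (22 to 10 wide, 10 high). Under it a socket (26 wide, 13 deep) drops over the spigot below. Seated: origin 14 above the stand's. About 0.16 kg.
- tray_medium: Medium round tray, outer diameter 98 mm. Loose, upright. Origin: centre of underside, z up. Wood, with beads; floor 13 thick, rim 20 high. Central aluminium hub, diameter 36, to grip from above at heights 22-46; on its shoulder at 46 a tapered spigot (22 to 10 wide, 10 high). Under it a socket (26 wide, 13 deep) drops over the spigot below. Seated: origin 46 above the large tray's. About 0.11 kg.
- tray_small: Small round tray, outer diameter 74 mm. Loose, upright. Origin: centre of underside, z up. Wood, with beads; floor 13 thick, rim 20 high. Central aluminium hub, diameter 36, to grip from above at heights 22-46; on its shoulder at 46 a tapered spigot (22 to 10 wide, 10 high). Under it a socket (26 wide, 13 deep) drops over the spigot below. Seated: origin 46 above the medium tray's. About 0.08 kg.
- cap: The tower's cap: a plain knurled brass knob, diameter 36 mm, 28 high, flat top, with a socket (diameter 26, 13 deep) in its underside that drops over the small tray's spigot. Loose, standing upright on the bench. Origin: centre of its underside, z up. Seated, its origin lies 46 above the small tray's. About 0.09 kg.
- cement_jar: Bystander: amber glass jar with black lid and paper label, diameter 42 mm, 55 high, upright and loose. Origin: centre of its underside.
- hair_stacker: Bystander: slim polished steel tube, diameter 28 mm on a 44 mm foot, 34 mm at its top, 72 high, upright and loose. Origin: centre of its underside.
- hook_box: Bystander: flat grey compartment box, 85 x 55 x 18 mm, loose. Origin: centre of its underside, x along the 85 mm side.
- bodkin: Bystander: needle tool with a dark wooden handle, 140 mm long, lying loose, its point to its own +x.
Things that resemble listed ones, but are neither listed nor needed, are in the scene too. What is shaped like the tray_large but orange is not meant.

How it is judged (in metres and radians):
On the way, in this order (a step that is already met when the one before it is completed fails the run):
1. the large tray is seated on the stand and let go (horizontal distance between tray_large and stand below 0.006 m and z of tray_large in the frame of stand between 0.01 and 0.018 m and angle between tray_large's own z axis and vertical below 0.09 rad and contact force between tray_large and the fingers below 0.3 N), for 0.2 s.
2. the medium tray is seated on the large one and let go (horizontal distance between tray_medium and tray_large below 0.006 m and z of tray_medium in the frame of tray_large between 0.042 and 0.05 m and angle between tray_medium's own z axis and vertical below 0.09 rad and contact force between tray_medium and the fingers below 0.3 N), for 0.2 s.
3. the small tray is seated on the medium one and let go (horizontal distance between tray_small and tray_medium below 0.006 m and z of tray_small in the frame of tray_medium between 0.042 and 0.05 m and angle between tray_small's own z axis and vertical below 0.09 rad and contact force between tray_small and the fingers below 0.3 N), for 0.2 s.
4. the brass cap is seated on the small tray and let go (horizontal distance between cap and tray_small below 0.006 m and z of cap in the frame of tray_small between 0.042 and 0.05 m and angle between cap's own z axis and vertical below 0.09 rad and contact force between cap and the fingers below 0.3 N), for 0.2 s.
At the end, for the whole second after the job is handed in: Large tray on the stand, then medium, small, cap: each centred within 6 mm on the piece below, within 4 mm of its seated height (14 mm above the stand's origin for the large tray, 46 mm above the piece below for the others), upright within 0.09 rad, at rest and released (all of step 1 and all of step 2 and all of step 3 and all of step 4 and linear speed of each of tray_large, tray_medium, tray_small, cap below 0.02 m/s and angular speed of each of tray_large, tray_medium, tray_small, cap below 0.2 rad/s); the robot touches nothing.
It fails at once if a bystander is shifted by more than 25 mm (distance of any of cement_jar, hair_stacker, hook_box, bodkin from where it was at the start of the episode above 0.025 m).
It fails at once if an upright bystander is tipped by more than 0.5 rad (angle between any of cement_jar, hair_stacker, hook_box's own z axis and vertical above 0.5 rad).
It fails at once if a tray is tipped by more than 0.5 rad, spilling its beads (angle between any of tray_large, tray_medium, tray_small's own z axis and vertical above 0.5 rad).
It also fails if it takes over 120 s, if anything falls off the work surface, if the arm or the gripper's body presses on something with over 40 N, if the wrist force passes 120 N, or if a joint passes its speed limit or range.

### The arm

A 7-joint arm with a two-finger parallel gripper is mounted at the origin on the work surface. World frame = base frame: x ahead of the robot, y to its left, z up, the work surface at z = 0. Lengths are in mm, angles in rad, forces in N, time in s.
With the tool pointing down it reaches from about 400 to 875 mm from the base axis. Payload 4.4 kg.
Tool frame: the origin (TCP) lies at the very end of the fingers, on their centre line; the grasp point (between the pads) lies 19 mm behind it; z points along the fingers, y is the direction in which the jaws open and shut (so a half turn about z gives the same grasp; the last joint's range is limited). The gripper opens to 85 mm and grips with 20 to 120 N. Pads are 22 mm wide; open, the fingers measure 114 mm over their backs; the gripper's body (76 mm by 85 mm) begins 54 mm behind the grasp point. The pads swing forward as they close: fully open they stand 13 mm farther back than shut.
Start: joints at [1.193, 0.628, 0.038, 1.517, -0.027, 0.996, -0.02], TCP at [199.43, -618.664, 231.313] pointing down, gripper open.
Joint ranges: [-3.06, 3.06], [-0.37, 2.12], [-1.25, 1.32], [0.18, 2.47], [-1.1, 4.24], [0.23, 1.98], [-2.94, 2.94]. Speed limits (rad/s): [2.57, 2.57, 3.14, 3.14, 3.14, 3.14, 3.14].

### API

Orientations are given as [roll, pitch, yaw] about the fixed x, y, z axes, in that order (R = Rz(yaw) Ry(pitch) Rx(roll)).
In Python, from cell import ctrl gives the robot as it stands.
- The arm moves only by the shell command python3 -m pendant 'ROWS'. ROWS is JSON, a list of rows, each a list of 7 numbers: the shift along the world's x, y, z in m, then the turn, a rotation vector about the world's x, y, z in rad, then the opening, from -1 (shut) to 1 (fully open). A call has 1 to 8 rows; each row is the pose to reach, as a shift and turn from the pose commanded when the call began; what a row does not reach only later rows make up. A row lasts 1/10 s, in which the tool goes at most 50 mm and 8.59 degrees, less where a joint would pass 70% of its speed; a pose out of reach is approached as far as the arm can. A call with a gripper value outside its range is refused whole. The fingers move at their own pace and stop on an object; the grip force is fixed at half the most. Time passes only in rows, so rows that repeat a pose let the fingers close. It gives the time, the measured TCP pose, the force and the opening at its end, in the units of the state.
- ctrl.read_state(): the state, without advancing time (a new reading comes with each control period).
- ctrl.get_image(name): name is "side" or "top"; returns the picture (384x512x3 uint8, blue, green, red); there is no depth.
- ctrl.get_calibration(name): a dict with "fx", "fy", "cx", "cy" (pixels), "R" (3x3) and "t" (3): a world point X has camera coordinates R X + t. Camera axes: x right, y down, z forward; pixel columns grow to the right and rows downward; lengths in mm; the calibration is good to about 2 mm. A picture is of the moment at which its call begins. get_calibration takes no time and is no camera call.
- ctrl.finish_job(): hands the job in, once; it reports no verdict.
The state is a dict: "clock": time; "qpos": joint angles; "qd": joint speeds; "tau": joint torques, N m; "eef_pos": TCP position; "tool_rot": TCP orientation; "force": force on the tool from outside, world axes, zero at the start; "torque": the same for the moment, N m; "width": finger opening in mm.
Only numpy, scipy, OpenCV 4.12 (cv2) and the standard library are available. Lean on these libraries where they do the work, as an engineer would, in place of code of your own. Each camera call takes 0.05 s, during which the arm holds its last target. There are 200 camera calls.

## Working session

There is one attempt and no reset: what is moved stays moved. The work goes in short steps, Python scripts to look and compute and a shell command to move; the robot and the scene stay as the last step left them, time stands still between calls to the robot, and variables do not carry over. Pictures are saved under pics/ and viewed, about 12 in all and at most 16, crops included, and the job is handed in when it is done.

```bash
mkdir -p pics
python3 - <<'E'
from cell import ctrl
import cv2
for n in("side","top"):
    cv2.imwrite(f"pics/{n}0.png",ctrl.get_image(n)); print(n,ctrl.get_calibration(n))
s=ctrl.read_state(); print(s)
E
```

```text
side {'fx': 423.7636114768759, 'fy': 423.7636114768759, 'cx': 251.68961906187482, 'cy': 199.22641503247775, 'R': array([[-0.71595133, -0.6978675 ,  0.01986545],
       [-0.37797172,  0.36352848, -0.85146017],
       [ 0.58698472, -0.61711262, -0.52404288]]), 't': array([405.32618677, 255.79543533, 772.16792233])}
top {'fx': 358.374423209894, 'fy': 358.374423209894, 'cx': 255.29192159150216, 'cy': 192.68007583046733, 'R': array([[-0.01436491, -0.99977426,  0.01565496],
       [-0.99822107,  0.01343301, -0.05808837],
       [ 0.05786496, -0.01646155, -0.99818869]]), 't': array([  -4.31547756,  597.10376863, 1127.81142419])}
{'clock': 0.1, 'qpos': array([ 1.19322609,  0.62925511,  0.0384479 ,  1.51826444, -0.02699933,
        0.99628064, -0.01996672]), 'qd': array([ 3.02007133e-04, -2.12578574e-04,  1.62298146e-03, -1.69345327e-03,
        2.10133955e-05, -1.15181806e-03, -1.47782357e-03]), 'tau': array([ 2.48065240e-03, -5.64537263e+01,  1.23019036e+00, -1.93975443e+01,
        1.12159163e-02,  5.41788497e-03,  8.73820568e-06]), 'eef_pos': array([ 199.24171765, -618.13085459,  230.48127361]), 'tool_rot': array([-3.13990324e+00,  1.92170443e-05,  3.11801437e-01]), 'force': array([0.29350411, 0.62628816, 0.01680388]), 'torque': array([-0.02884659,  0.00828552, -0.01340934]), 'width': 85.41055835664541}
```

View pics/top0.png

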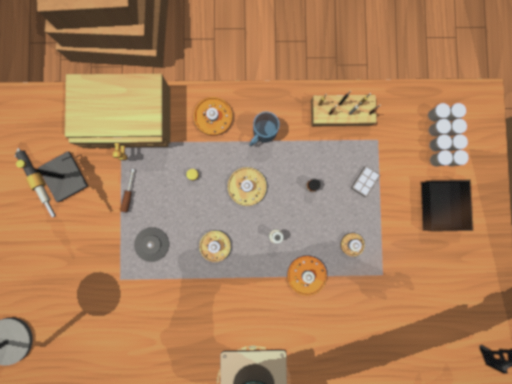

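View pics/side0.png

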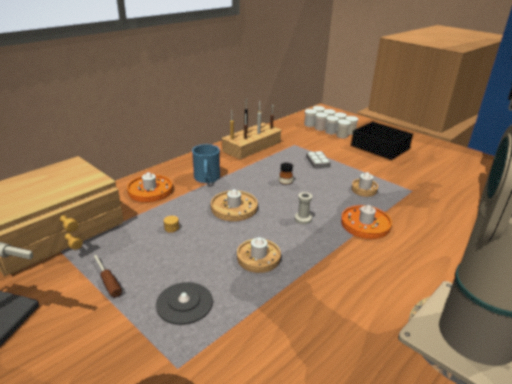

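Candidates in the top view:
- **Large tray:** the wood one at (247,187). The orange ones at (214,116) and (307,274) are decoys.
- **Medium tray:** (215,246).
- **Small tray:** (352,244).
- **Cap:** brass knob at (192,174). The brass catch at (119,152) on the chest is not it.
- **Stand:** dark disc at (152,244). The black circle at (98,293) is the tower-lamp shadow.

Next I'll measure these and check one crop.

```bash
cat > h.py <<'E'
from cell import ctrl
import cv2, numpy as np
def cast(n,uv,z):
    c=ctrl.get_calibration(n); R,t=np.array(c["R"]),np.array(c["t"])
    d=R.T@[(uv[0]-c["cx"])/c["fx"],(uv[1]-c["cy"])/c["fy"],1]; o=-R.T@t
    return (o+d*(z-o[2])/d[2])[:2]
def blob(mask,x,y,r):
    m=np.zeros_like(mask); cv2.circle(m,(x,y),r,255,-1); m=cv2.bitwise_and(m,mask)
    cs,_=cv2.findContours(m,cv2.RETR_EXTERNAL,cv2.CHAIN_APPROX_NONE)
    return max(cs,key=cv2.contourArea)
E
python3 - <<'E'
from h import *
T=cv2.imread("pics/top0.png"); S=cv2.imread("pics/side0.png")
def masks(I):
    h=cv2.cvtColor(I,cv2.COLOR_BGR2HSV)
    return dict(sat=cv2.inRange(h,(5,75,60),(35,255,255)),bright=cv2.inRange(h,(0,0,165),(180,60,255)),dark=cv2.inRange(h,(0,0,0),(180,255,82)))
M={"top":masks(T),"side":masks(S)}
J=[("L","top","sat",247,187,28,20),("Lhub","top","bright",247,186,10,50),("M","top","sat",215,246,24,20),("Mhub","top","bright",215,246,9,50),
("S","top","sat",352,244,17,20),("Shub","top","bright",354,244,9,50),("cap","top","sat",192,174,13,28),("stand","top","dark",152,244,24,7),
("L","side","sat",234,206,30,20),("M","side","sat",259,256,28,20),("S","side","sat",365,187,18,20),("cap","side","sat",172,224,14,18),("stand","side","dark",185,302,36,7),
("jar","top","dark",314,185,12,55),("stk","top","bright",277,237,12,72),]
for n,v,m,x,y,r,z in J:
    c=blob(M[v][m],x,y,r); (ex,ey),ax,an=cv2.fitEllipse(cv2.convexHull(c))
    print(n,v,np.round((ex,ey),1),np.round(ax,1),"->",np.round(cast(v,(ex,ey),z),1))
a=cv2.resize(T[140:285,115:390],None,fx=2.9,fy=2.9,interpolation=cv2.INTER_CUBIC)
cv2.imwrite("pics/crop1.png",a[:, :800])
E
```

```text
L top [246.7 186.1] [37.9 38.6] -> [618.2  14.7]
Lhub top [246.4 185.5] [11.8 12.2] -> [618.   15.2]
M top [214.7 245.9] [30.7 31.2] -> [430.3 118. ]
Mhub top [213.3 246.7] [11.7 12.2] -> [430.5 119.3]
S top [352.2 244.3] [22.9 23.4] -> [ 428.5 -317.8]
Shub top [355.4 245.1] [12.  12.6] -> [ 428.6 -319.2]
cap top [192.1 174.2] [11.3 12.4] -> [657.7 186.9]Traceback (most recent call last):
  File "<stdin>", line 12, in <module>
  File "h.py", line 10, in blob
    return max(cs,key=cv2.contourArea)
ValueError: max() iterable argument is empty
```

Run:
```python
from h import *
T=cv2.imread("pics/top0.png"); S=cv2.imread("pics/side0.png")
a=cv2.resize(T[140:285,115:390],None,fx=2.9,fy=2.9,interpolation=cv2.INTER_CUBIC)
cv2.imwrite("pics/crop1.png",a[:, :800])
print(T[244,125:185:3].max(1),S[302,145:230:4].max(1))
def masks(I,th):
    h=cv2.cvtColor(I,cv2.COLOR_BGR2HSV)
    return dict(sat=cv2.inRange(h,(5,75,60),(35,255,255)),bright=cv2.inRange(h,(0,0,165),(180,60,255)),dark=cv2.inRange(h,(0,0,0),(180,255,th)))
M={"top":masks(T,100),"side":masks(S,82)}
J=[("stand","top","dark",152,244,24,7),
("L","side","sat",234,206,30,20),("M","side","sat",259,256,28,20),("S","side","sat",365,187,18,20),("cap","side","sat",172,224,14,14),("stand","side","dark",185,302,36,7),
("jar","top","dark",314,185,12,55),("stk","top","bright",277,237,12,72),]
for n,v,m,x,y,r,z in J:
  try:
    c=blob(M[v][m],x,y,r); (ex,ey),ax,an=cv2.fitEllipse(cv2.convexHull(c))
    print(n,v,np.round((ex,ey),1),np.round(ax,1),"->",np.round(cast(v,(ex,ey),z),1))
  except ValueError: print(n,"none")
```

```text
[162 161 157 129 110 110 112 129 198 150 115 110  85 100  98 150 159 164
 166 162] [147 152 152  88  86  82  83  80  84 149 143  87  86  69  84  84  82 108
 151 152 156 156]
stand top [157.2 244.4] [19.7 27.7] -> [436.8 301.9]
L side [233.6 205.2] [31.5 47.8] -> [611.5  21.9]
M side [258.2 255.1] [34.6 45. ] -> [425.4 124.3]
S side [364.3 187. ] [18.3 27.2] -> [ 423.8 -311.3]
cap side [171.  223.4] [17.3 17.8] -> [664.7 183.5]
stand side [183.2 299.2] [30.4 50.3] -> [445.3 317.2]
jar top [314.4 184.6] [11.7 14.7] -> [ 617.4 -195.6]
stk top [276.3 237.6] [13.9 24. ] -> [456.8 -73.2]
```

View pics/crop1.png

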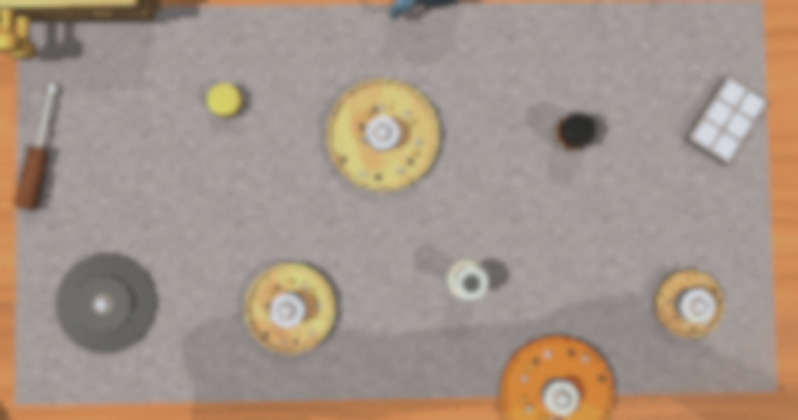

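The crop shows wood trays at crop (383,132), (290,308) and (690,304), the stand at (107,303) and the brass cap at (224,100). The orange tray at (557,395) is the decoy. I'll re-measure the stand with a better threshold.

Run:
```python
from h import *
T=cv2.imread("pics/top0.png"); S=cv2.imread("pics/side0.png")
for n,I,x,y,r,z in [("top",T,152,244,22,5),("side",S,185,302,36,5)]:
    m=(I.max(2)<(135 if n=="top" else 115)).astype(np.uint8)*255
    c=blob(m,x,y,r); e=cv2.fitEllipse(cv2.convexHull(c)); print(n,np.round(e[0],1),np.round(e[1],1),cast(n,e[0],z).round(1))
# bright spigot tip
for n,I,x,y in [("top",T,150,244),("side",S,184,297)]:
    m=(I.max(2)>(150 if n=="top" else 130)).astype(np.uint8)*255
    c=blob(m,x,y,7);u=cv2.boundingRect(c); p=(u[0]+(u[2]-1)/2,u[1]+(u[3]-1)/2); print(n,"spigot",u,cast(n,p,19).round(1))
```

```text
top [151.5 244.1] [34.5 35.5] [437.8 320.7]
side [184.  303.4] [42.6 57.8] [437.  322.1]
top spigot (147, 242, 6, 6) [437.9 323. ]
side spigot (178, 292, 11, 11) [440.3 320.8]
```

```bash
python3 -m pendant '[[0.2,0.303,0,0,0,0,0.4],[0.2,0.303,0,0,0,0,0.4],[0.2,0.303,0,0,0,0,0.4],[0.2,0.303,0,0,0,0,0.4],[0.2,0.303,0,0,0,0,0.4],[0.2,0.303,0,0,0,0,0.4],[0.2,0.303,0,0,0,0,0.4],[0.2,0.303,0,0,0,0,0.4]]'
```

```text
clock: 0.9
eef_pos: [402.9, -309.5, 231.1]
tool_rot: [-3.139, -0.002, 0.321]
force: [-0.5, -0.1, -0.1]
width: 59.9
```

```bash
python3 -m pendant '[[0.2186,0.3307,0,0,0,0,0.4],[0.2186,0.3307,0,0,0,0,0.4],[0.2186,0.3307,0,0,0,0,0.4],[0.2186,0.3307,0,0,0,0,0.4],[0.2186,0.3307,0,0,0,0,0.4],[0.2186,0.3307,-0.05,0,0,0,0.4],[0.2186,0.3307,-0.1,0,0,0,0.4],[0.2186,0.3307,-0.12,0,0,0,0.4]]'; python3 -m pendant '[[0,0,0,0,0,0,0.4],[0,0,0,0,0,0,0.4],[0,0,0,0,0,0,0.4],[0,0,0,0,0,0,0.4]]'
```

```text
clock: 1.7
eef_pos: [604.5, -6.6, 144.7]
tool_rot: [3.141, -0.004, 0.313]
force: [0.9, -0.6, -0.1]
width: 59.8
clock: 2.1
eef_pos: [602.7, -10.8, 146.3]
tool_rot: [3.14, -0.002, 0.309]
force: [-0.2, -0.2, -0.3]
width: 59.5
```

```bash
python3 -m pendant '[[0.0153,0.0258,-0.03,0,0,0,0.4],[0.0153,0.0258,-0.06,0,0,0,0.4],[0.0153,0.0258,-0.06,0,0,0,0.4],[0.0153,0.0258,-0.06,0,0,0,0.4],[0.0153,0.0258,-0.06,0,0,0,0.4],[0.0153,0.0258,-0.06,0,0,0,0.4]]'
python3 - <<'E'
from h import *
S=ctrl.get_image("side");T=ctrl.get_image("top")
a=cv2.resize(S[130:260,160:310],(600,520),interpolation=cv2.INTER_CUBIC);cv2.imwrite("pics/c2.png",a)
E
```

```text
clock: 2.7
eef_pos: [618.7, 16.1, 86.7]
tool_rot: [3.14, -0.003, 0.31]
force: [0.8, -0.9, 0.9]
width: 59.8
```

View pics/c2.png

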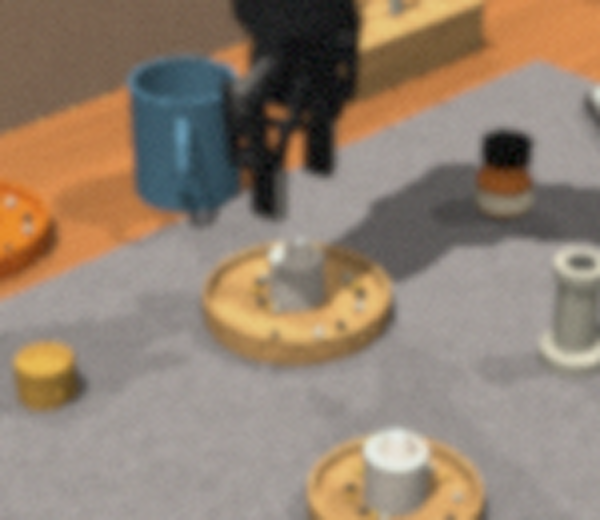

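The crop shows the fingertips at (268,205) and (320,165), straddling the hub at (300,245). I'll go down and close.

```bash
python3 -m pendant '[[-0.0005,-0.001,-0.02,0,0,0,0.4],[-0.0005,-0.001,-0.04,0,0,0,0.4],[-0.0005,-0.001,-0.055,0,0,0,0.4],[-0.0005,-0.001,-0.064,0,0,0,0.4],[-0.0005,-0.001,-0.064,0,0,0,0.4],[-0.0005,-0.001,-0.064,0,0,0,0.4]]';  python3 -m pendant '[[0,0,0,0,0,0,-1],[0,0,0,0,0,0,-1],[0,0,0,0,0,0,-1],[0,0,0,0,0,0,-1],[0,0,0,0,0,0,-1],[0,0,0,0,0,0,-1]]'; python3 -m pendant '[[0,0,0.005,0,0,0,-1],[0,0,0.01,0,0,0,-1],[0,0,0.02,0,0,0,-1],[0,0,0.04,0,0,0,-1],[0,0,0.06,0,0,0,-1],[0,0,0.08,0,0,0,-1],[0,0,0.08,0,0,0,-1],[0,0,0.08,0,0,0,-1]]'
```

```text
clock: 3.4
eef_pos: [617.5, 16.1, 21.1]
tool_rot: [3.141, -0.001, 0.312]
force: [0.3, 0.1, 0.9]
width: 60.2
clock: 4.0
eef_pos: [618.1, 15.8, 22.1]
tool_rot: [3.141, -0.002, 0.312]
force: [-0.8, -0.8, 5.5]
width: 34.7
clock: 4.8
eef_pos: [617.1, 16.1, 101.1]
tool_rot: [3.142, -0.001, 0.312]
force: [-0.5, -0.5, -2.2]
width: 34.2
```

```bash
python3 -m pendant '[[-0.005,0.009,0,0,0,0,-1],[-0.02,0.034,0,0,0,0,-1],[-0.035,0.06,0,0,0,0,-1],[-0.05,0.085,0,0,0,0,-1],[-0.065,0.111,0,0,0,0,-1],[-0.08,0.136,0,0,0,0,-1],[-0.09,0.153,0,0,0,0,-1],[-0.095,0.162,0,0,0,0,-1]]'; python3 -m pendant '[[-0.01,0.017,0,0,0,0,-1],[-0.025,0.043,0,0,0,0,-1],[-0.04,0.068,0,0,0,0,-1],[-0.055,0.094,0,0,0,0,-1],[-0.07,0.119,0,0,0,0,-1],[-0.08,0.136,0,0,0,0,-1],[-0.0845,0.1436,0,0,0,0,-1],[-0.0845,0.1436,0,0,0,0,-1]]';python3 -m pendant '[[0,0,-0.01,0,0,0,-1],[0,0,-0.02,0,0,0,-1],[0,0,-0.03,0,0,0,-1],[0,0,-0.03,0,0,0,-1],[0,0,-0.03,0,0,0,-1],[0,0,-0.03,0,0,0,-1]]'
python3 - <<'E'
from h import *
S=ctrl.get_image("side");T=ctrl.get_image("top");cv2.imwrite("pics/t3full.png",T)
a=cv2.resize(S[200:350,110:260],(520,520),interpolation=cv2.INTER_CUBIC);cv2.imwrite("pics/c3.png",a)
E
```

```text
clock: 5.6
eef_pos: [519.4, 180.7, 99.7]
tool_rot: [-3.14, 0.003, 0.315]
force: [-0.2, 0.0, -1.7]
width: 34.3
clock: 6.4
eef_pos: [436.9, 322.3, 100.3]
tool_rot: [3.141, 0.001, 0.314]
force: [0.5, 0.6, -2.2]
width: 34.3
clock: 7.0
eef_pos: [437.9, 321.6, 70.9]
tool_rot: [-3.142, -0.0, 0.311]
force: [0.0, 0.5, -2.2]
width: 34.0
```

View pics/c3.png

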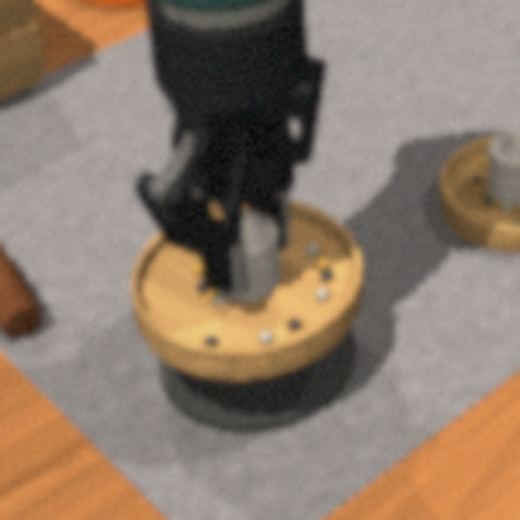

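Tray level at crop (250,300), centred above the stand (257,370). I'll lower it.

```bash
python3 -m pendant '[[0,0,-0.01,0,0,0,-1],[0,0,-0.02,0,0,0,-1],[0,0,-0.025,0,0,0,-1],[0,0,-0.029,0,0,0,-1],[0,0,-0.032,0,0,0,-1],[0,0,-0.034,0,0,0,-1],[0,0,-0.0345,0,0,0,-1],[0,0,-0.0345,0,0,0,-1]]'
```

```text
clock: 7.9
eef_pos: [437.7, 321.6, 36.4]
tool_rot: [3.142, -0.0, 0.312]
force: [0.2, 0.9, -1.6]
width: 34.2
```

```bash
python3 -m pendant '[[0,0,-0.0005,0,0,0,-0.1],[0,0,-0.0005,0,0,0,0.1],[0,0,-0.0005,0,0,0,0.4],[0,0,-0.0005,0,0,0,0.4],[0,0,-0.0005,0,0,0,0.4]]'; python3 -m pendant '[[0,0,0.01,0,0,0,0.4],[0,0,0.04,0,0,0,0.4],[0,0,0.08,0,0,0,0.4],[0,0,0.11,0,0,0,0.4],[0,0,0.11,0,0,0,0.4],[0,0,0.11,0,0,0,0.4]]'
python3 - <<'E'
from h import *
S=ctrl.get_image("side");T=ctrl.get_image("top");cv2.imwrite("pics/t4full.png",T)
a=cv2.resize(S[200:350,110:260],(520,520),interpolation=cv2.INTER_CUBIC);cv2.imwrite("pics/c4.png",a)
E
```

```text
clock: 8.4
eef_pos: [437.7, 321.7, 35.9]
tool_rot: [-3.142, -0.0, 0.312]
force: [-0.1, 0.5, -0.5]
width: 59.7
clock: 9.0
eef_pos: [437.9, 321.9, 146.9]
tool_rot: [-3.141, -0.002, 0.312]
force: [-0.5, 0.5, -0.4]
width: 60.0
```

View pics/c4.png

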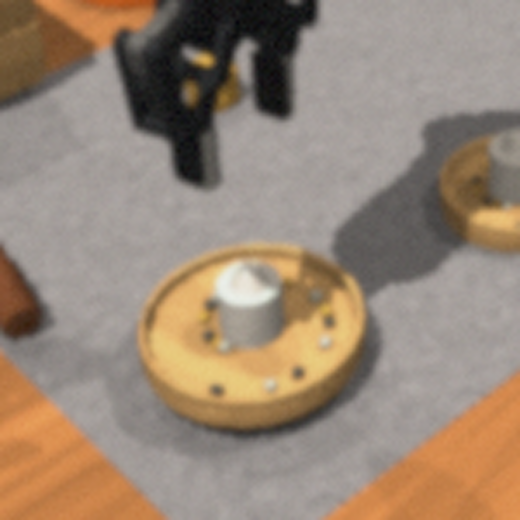

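Large tray sits level on the stand, at crop (252,335). Next is the medium tray.

```bash
python3 -m pendant '[[-0.0015,-0.04,0,0,0,0,0.3],[-0.003,-0.08,0,0,0,0,0.3],[-0.0045,-0.12,0,0,0,0,0.3],[-0.006,-0.16,0,0,0,0,0.3],[-0.0074,-0.203,-0.02,0,0,0,0.3],[-0.0074,-0.2032,-0.05,0,0,0,0.3],[-0.0074,-0.2032,-0.07,0,0,0,0.3],[-0.0074,-0.2032,-0.07,0,0,0,0.3]]'; python3 -m pendant '[[0,0,0,0,0,0,0.3],[0,0,0,0,0,0,0.3]]'
```

```text
clock: 9.9
eef_pos: [427.7, 117.2, 73.1]
tool_rot: [-3.142, 0.007, 0.311]
force: [-0.3, 0.7, 0.9]
width: 55.3
clock: 10.1
eef_pos: [430.4, 118.8, 76.2]
tool_rot: [-3.142, -0.001, 0.312]
force: [-0.0, -0.7, -0.1]
width: 55.3
```

```bash
python3 -m pendant '[[0,0,-0.015,0,0,0,0.3],[0,0,-0.03,0,0,0,0.3],[0,0,-0.045,0,0,0,0.3],[0,0,-0.0538,0,0,0,0.3],[0,0,-0.0538,0,0,0,0.3]]';  python3 -m pendant '[[0,0,0,0,0,0,-1],[0,0,0,0,0,0,-1],[0,0,0,0,0,0,-1],[0,0,0,0,0,0,-1],[0,0,0,0,0,0,-1],[0,0,0,0,0,0,-1]]'; python3 -m pendant '[[0,0,0.005,0,0,0,-1],[0,0,0.01,0,0,0,-1],[0,0,0.03,0,0,0,-1],[0,0,0.06,0,0,0,-1],[0,0,0.09,0,0,0,-1],[0,0,0.12,0,0,0,-1],[0,0,0.12,0,0,0,-1],[0,0,0.12,0,0,0,-1]]'
```

```text
clock: 10.6
eef_pos: [429.9, 117.3, 24.9]
tool_rot: [3.137, 0.007, 0.313]
force: [-0.4, -0.3, -1.0]
width: 55.6
clock: 11.2
eef_pos: [429.4, 117.0, 25.2]
tool_rot: [3.138, 0.008, 0.312]
force: [-1.0, -0.4, 7.0]
width: 34.1
clock: 12.0
eef_pos: [429.4, 116.7, 145.0]
tool_rot: [3.138, 0.007, 0.312]
force: [-0.3, -0.1, -1.8]
width: 33.7
```

```bash
python3 -m pendant '[[0.0005,0.01,0,0,0,0,-1],[0.001,0.035,0,0,0,0,-1],[0.002,0.065,0,0,0,0,-1],[0.003,0.095,0,0,0,0,-1],[0.004,0.125,0,0,0,0,-1],[0.005,0.155,0,0,0,0,-1],[0.006,0.185,0,0,0,0,-1],[0.007,0.2,0,0,0,0,-1]]'; python3 -m pendant '[[0,0.0044,0,0,0,0,-1],[0,0.0044,0,0,0,0,-1],[0,0.0044,-0.01,0,0,0,-1],[0,0.0044,-0.02,0,0,0,-1],[0,0.0044,-0.03,0,0,0,-1],[0,0.0044,-0.03,0,0,0,-1],[0,0.0044,-0.03,0,0,0,-1]]'
python3 - <<'E'
from h import *
S=ctrl.get_image("side")
a=cv2.resize(S[180:340,110:270],(520,520),interpolation=cv2.INTER_CUBIC);cv2.imwrite("pics/c5.png",a)
E
```

```text
clock: 12.8
eef_pos: [434.5, 320.7, 143.1]
tool_rot: [3.14, 0.01, 0.316]
force: [0.2, 0.0, -1.5]
width: 34.1
clock: 13.5
eef_pos: [436.0, 320.8, 113.9]
tool_rot: [3.138, 0.01, 0.312]
force: [0.3, 0.3, -1.2]
width: 33.9
```

View pics/c5.png

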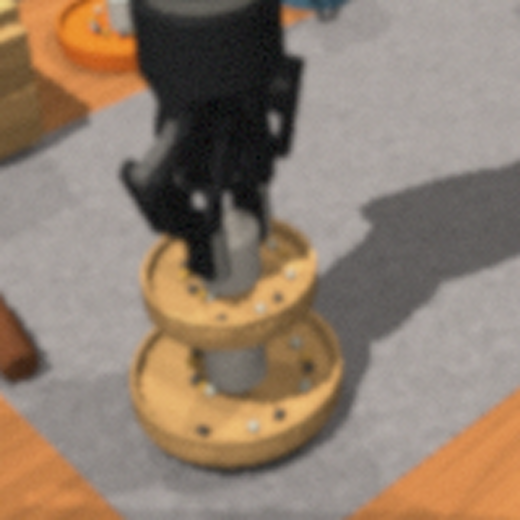

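The medium tray, centred at crop (231,280), is in line above the large hub (235,365).

```bash
python3 -m pendant '[[0,0,-0.01,0,0,0,-1],[0,0,-0.017,0,0,0,-1],[0,0,-0.022,0,0,0,-1],[0,0,-0.025,0,0,0,-1],[0,0,-0.027,0,0,0,-1],[0,0,-0.028,0,0,0,-1],[0,0,-0.0285,0,0,0,-1],[0,0,-0.0285,0,0,0,-1]]'
```

```text
clock: 14.35
eef_pos: [436.2, 321.3, 85.9]
tool_rot: [3.138, 0.009, 0.312]
force: [-1.3, 0.4, -2.2]
width: 33.7
```

```bash
python3 -m pendant '[[0,0,-0.0006,0,0,0,-1],[0,0,-0.0006,0,0,0,-0.1],[0,0,-0.0006,0,0,0,0.1],[0,0,-0.0006,0,0,0,0.3],[0,0,-0.0006,0,0,0,0.3],[0,0,-0.0006,0,0,0,0.3]]'; python3 -m pendant '[[0,0,0.01,0,0,0,0.3],[0,0,0.04,0,0,0,0.3],[0,0,0.08,0,0,0,0.3],[0,0,0.1,0,0,0,0.3],[0,0,0.1,0,0,0,0.3],[0,0,0.1,0,0,0,0.3]]'
python3 - <<'E'
from h import *
S=ctrl.get_image("side")
a=cv2.resize(S[180:340,110:270],(520,520),interpolation=cv2.INTER_CUBIC);cv2.imwrite("pics/c6.png",a)
E
```

```text
clock: 14.95
eef_pos: [436.1, 321.3, 85.3]
tool_rot: [3.138, 0.009, 0.312]
force: [-0.1, -1.3, 0.1]
width: 55.3
clock: 15.55
eef_pos: [436.2, 321.1, 185.7]
tool_rot: [3.138, 0.008, 0.312]
force: [-0.2, -0.9, -0.4]
width: 55.3
```

View pics/c6.png

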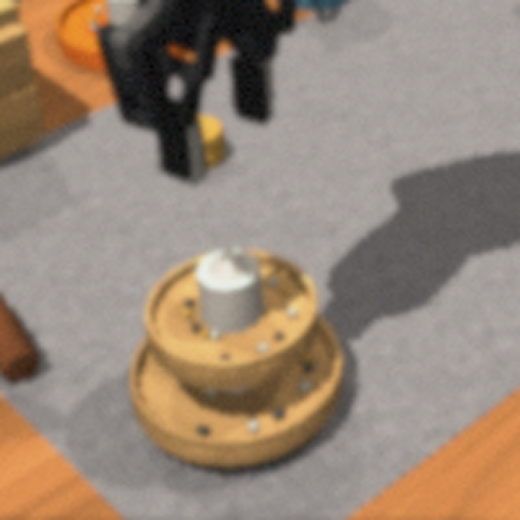

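Medium tray is seated level, at crop (230,305). Next is the small tray, going out in an arc to stay in reach and taking out the slight tilt.

```bash
python3 -m pendant '[[0.0838,-0.3012,-0.02,0.0059,-0.0065,0,0.1],[0.0838,-0.3012,-0.02,0.0059,-0.0065,0,0.1],[0.0838,-0.3012,-0.02,0.0059,-0.0065,0,0.1],[0.0838,-0.3012,-0.02,0.0059,-0.0065,0,0.1],[0.0838,-0.3012,-0.02,0.0059,-0.0065,0,0.1],[0.0838,-0.3012,-0.02,0.0059,-0.0065,0,0.1],[0.0838,-0.3012,-0.02,0.0059,-0.0065,0,0.1],[0.0838,-0.3012,-0.02,0.0059,-0.0065,0,0.1]]'; python3 -m pendant '[[-0.0915,-0.3385,0,0,0,0,0.1],[-0.0915,-0.3385,0,0,0,0,0.1],[-0.0915,-0.3385,0,0,0,0,0.1],[-0.0915,-0.3385,0,0,0,0,0.1],[-0.0915,-0.3385,0,0,0,0,0.1],[-0.0915,-0.3385,0,0,0,0,0.1],[-0.0915,-0.3385,0,0,0,0,0.1],[-0.0915,-0.3385,0,0,0,0,0.1]]'; python3 -m pendant '[[0,0,0,0,0,0,0.1],[0,0,0,0,0,0,0.1],[0,0,0,0,0,0,0.1]]'
```

```text
clock: 16.4
eef_pos: [519.3, 16.9, 163.7]
tool_rot: [-3.141, 0.004, 0.307]
force: [-0.3, 0.3, 0.4]
width: 46.8
clock: 17.2
eef_pos: [425.7, -324.2, 164.3]
tool_rot: [3.14, 0.004, 0.303]
force: [0.4, 0.6, 0.5]
width: 47.1
clock: 17.5
eef_pos: [429.6, -315.7, 165.2]
tool_rot: [-3.14, 0.0, 0.317]
force: [0.4, -0.3, 0.6]
width: 46.9
```

```bash
python3 -m pendant '[[0,0,-0.04,0,0,0,0.1],[0,0,-0.07,0,0,0,0.1],[0,0,-0.08,0,0,0,0.1],[0,0,-0.085,0,0,0,0.1],[0,0,-0.085,0,0,0,0.1],[0,0,-0.085,0,0,0,0.1]]'
python3 - <<'E'
from h import *
S=ctrl.get_image("side")
a=cv2.resize(S[120:220,310:420],(572,520),interpolation=cv2.INTER_CUBIC);cv2.imwrite("pics/c7.png",a)
print(ctrl.read_state()["eef_pos"])
E
```

```text
clock: 18.1
eef_pos: [429.4, -318.6, 81.4]
tool_rot: [3.14, -0.001, 0.313]
force: [0.2, -0.3, -0.1]
width: 47.2
[ 429.34482745 -318.77917124   81.4480485 ]
```

View pics/c7.png

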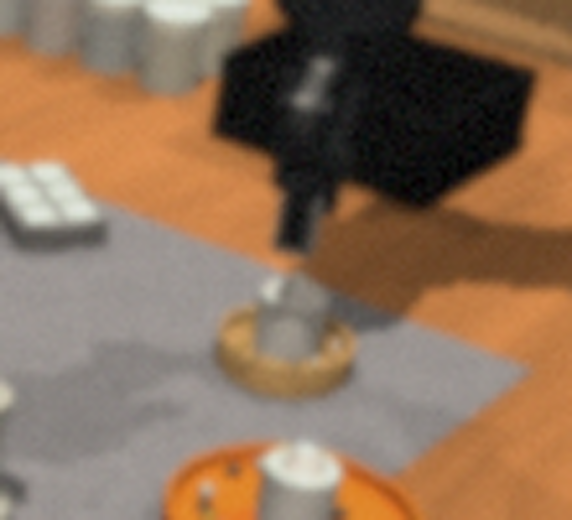

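Fingers at crop (297,235), above the small tray's hub (293,290). I'll go down and grip.

```bash
python3 -m pendant '[[-0.0005,0,-0.015,0,0,0,0.1],[-0.0005,0,-0.03,0,0,0,0.1],[-0.0005,0,-0.045,0,0,0,0.1],[-0.0005,0,-0.0574,0,0,0,0.1],[-0.0005,0,-0.0574,0,0,0,0.1],[-0.0005,0,-0.0574,0,0,0,0.1]]';  python3 -m pendant '[[0,0,0,0,0,0,-1],[0,0,0,0,0,0,-1],[0,0,0,0,0,0,-1],[0,0,0,0,0,0,-1],[0,0,0,0,0,0,-1],[0,0,0,0,0,0,-1]]'; python3 -m pendant '[[0,0,0.005,0,0,0,-1],[0,0,0.015,0,0,0,-1],[0,0,0.04,0,0,0,-1],[0,0,0.08,0,0,0,-1],[0,0,0.12,0,0,0,-1],[0,0,0.155,0,0,0,-1],[0,0,0.165,0,0,0,-1],[0,0,0.165,0,0,0,-1]]'
```

```text
clock: 18.75
eef_pos: [428.2, -318.6, 23.3]
tool_rot: [3.142, 0.0, 0.312]
force: [0.2, -0.5, -0.7]
width: 47.0
clock: 19.35
eef_pos: [428.7, -318.9, 24.0]
tool_rot: [3.14, -0.0, 0.312]
force: [-0.1, 1.0, 7.3]
width: 33.7
clock: 20.15
eef_pos: [428.5, -319.1, 189.7]
tool_rot: [3.139, -0.001, 0.312]
force: [0.7, -0.4, -1.5]
width: 34.2
```

```bash
python3 -m pendant '[[0.005,0.02,0,0,0,0,-1],[0.015,0.055,0,0,0,0,-1],[0.025,0.09,0,0,0,0,-1],[0.036,0.13,0,0,0,0,-1],[0.047,0.17,0,0,0,0,-1],[0.058,0.21,0,0,0,0,-1],[0.069,0.25,0,0,0,0,-1],[0.08,0.29,0,0,0,0,-1]]'; python3 -m pendant '[[0.008,0.04,0,0,0,0,-1],[0,0.08,0,0,0,0,-1],[-0.01,0.12,0,0,0,0,-1],[-0.02,0.16,0,0,0,0,-1],[-0.03,0.2,0,0,0,0,-1],[-0.04,0.235,0,0,0,0,-1],[-0.045,0.255,0,0,0,0,-1],[-0.05,0.27,0,0,0,0,-1]]'; python3 -m pendant '[[0,0,0,0,0,0,-1],[0,0,0,0,0,0,-1],[0,0,0,0,0,0,-1]]'
```

```text
clock: 20.95
eef_pos: [506.7, -27.0, 186.0]
tool_rot: [-3.14, 0.004, 0.312]
force: [0.7, -0.1, -0.4]
width: 34.0
clock: 21.75
eef_pos: [456.0, 243.0, 186.0]
tool_rot: [-3.141, 0.004, 0.315]
force: [0.4, -0.4, -1.2]
width: 33.9
clock: 22.05
eef_pos: [458.0, 239.7, 187.0]
tool_rot: [3.141, 0.003, 0.31]
force: [-0.5, -0.8, -0.9]
width: 34.2
```

```bash
python3 -m pendant '[[-0.005,0.02,0,0,0,0,-1],[-0.012,0.05,0,0,0,0,-1],[-0.018,0.072,0,0,0,0,-1],[-0.0205,0.082,0,0,0,0,-1],[-0.0205,0.082,-0.01,0,0,0,-1],[-0.0205,0.082,-0.02,0,0,0,-1],[-0.0205,0.082,-0.026,0,0,0,-1],[-0.0205,0.082,-0.026,0,0,0,-1]]'; python3 -m pendant '[[0,0,0,0,0,0,-1],[0,0,0,0,0,0,-1]]'
python3 - <<'E'
from h import *
S=ctrl.get_image("side")
a=cv2.resize(S[160:320,110:270],(520,520),interpolation=cv2.INTER_CUBIC);cv2.imwrite("pics/c8.png",a)
E
```

```text
clock: 22.85
eef_pos: [437.3, 321.3, 160.3]
tool_rot: [3.14, 0.004, 0.31]
force: [0.6, 0.3, -0.3]
width: 34.0
clock: 23.05
eef_pos: [437.8, 323.4, 162.1]
tool_rot: [-3.141, 0.0, 0.312]
force: [-0.4, -0.5, -2.2]
width: 34.2
```

View pics/c8.png

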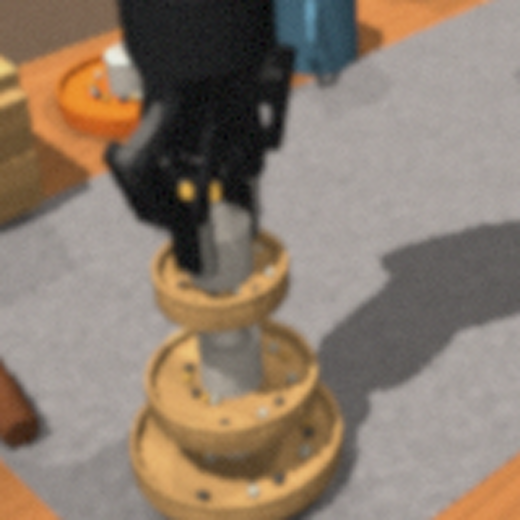

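Small tray is level at crop (221,270), above the medium hub (231,355). I'll correct y by -1.5 mm and lower it.

```bash
python3 -m pendant '[[0,-0.0015,-0.01,0,0,0,-1],[0,-0.0015,-0.017,0,0,0,-1],[0,-0.0015,-0.022,0,0,0,-1],[0,-0.0015,-0.026,0,0,0,-1],[0,-0.0015,-0.029,0,0,0,-1],[0,-0.0015,-0.031,0,0,0,-1],[0,-0.0015,-0.0315,0,0,0,-1],[0,-0.0015,-0.0315,0,0,0,-1]]'
```

```text
clock: 23.9
eef_pos: [437.4, 322.1, 130.4]
tool_rot: [-3.141, 0.001, 0.312]
force: [0.1, -0.5, -1.1]
width: 34.0
```

```bash
python3 -m pendant '[[0,0,-0.0005,0,0,0,-1],[0,0,-0.0005,0,0,0,-0.1],[0,0,-0.0005,0,0,0,0.1],[0,0,-0.0005,0,0,0,0.2],[0,0,-0.0005,0,0,0,0.2],[0,0,-0.0005,0,0,0,0.2]]'; python3 -m pendant '[[0,0,0.01,0,0,0,0.2],[0,0,0.03,0,0,0,0.2],[0,0,0.06,0,0,0,0.2],[0,0,0.08,0,0,0,0.2],[0,0,0.08,0,0,0,0.2],[0,0,0.08,0,0,0,0.2]]'
python3 - <<'E'
from h import *
S=ctrl.get_image("side");T=ctrl.get_image("top")
a=cv2.resize(S[160:320,110:270],(520,520),interpolation=cv2.INTER_CUBIC);cv2.imwrite("pics/c9.png",a)
E
```

```text
clock: 24.5
eef_pos: [437.4, 322.1, 129.9]
tool_rot: [-3.141, 0.001, 0.312]
force: [0.4, -0.3, -0.6]
width: 51.4
clock: 25.1
eef_pos: [437.5, 321.9, 210.3]
tool_rot: [-3.141, -0.0, 0.312]
force: [0.0, 0.2, 0.3]
width: 50.8
```

View pics/c9.png

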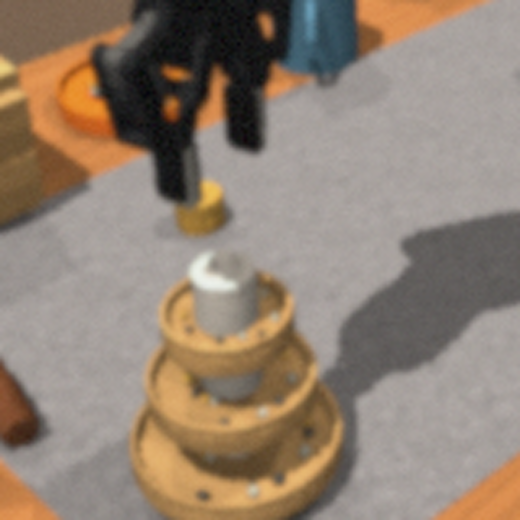

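Small tray seated level, at crop (228,310). Now I'll refine the cap's position, since the two views disagreed.

Run:
```python
from h import *
T=ctrl.get_image("top");S=ctrl.get_image("side")
def proj(n,X):
    c=ctrl.get_calibration(n);p=np.array(c["R"])@X+np.array(c["t"]);return np.round([c["fx"]*p[0]/p[2]+c["cx"],c["fy"]*p[1]/p[2]+c["cy"]],1)
for n,I,x,y,r in [("top",T,192,174,13),("side",S,172,223,15)]:
  for sat in (75,110,140):
    m=cv2.inRange(cv2.cvtColor(I,cv2.COLOR_BGR2HSV),(10,sat,60),(40,255,255))
    c=blob(m,x,y,r); print(n,sat,cv2.boundingRect(c),np.round(cv2.fitEllipse(cv2.convexHull(c))[0],1))
for X in ([658,187],[661,185]): print([proj(v,np.array(X+[z])) for v in("top","side") for z in (0,14,28)])
```

```text
top 75 (186, 169, 13, 12) [192.1 174.2]
top 110 (187, 170, 11, 10) [192.3 174.2]Traceback (most recent call last):
  File "<stdin>", line 8, in <module>
  File "h.py", line 10, in blob
    return max(cs,key=cv2.contourArea)
ValueError: max() iterable argument is empty
```

Run:
```python
from h import *
S=ctrl.get_image("side")
def proj(n,X):
    c=ctrl.get_calibration(n);p=np.array(c["R"])@X+np.array(c["t"]);return np.round([c["fx"]*p[0]/p[2]+c["cx"],c["fy"]*p[1]/p[2]+c["cy"]],1)
for sat in (75,110):
    m=cv2.inRange(cv2.cvtColor(S,cv2.COLOR_BGR2HSV),(10,sat,60),(40,255,255))
    c=blob(m,172,223,15); print(sat,cv2.boundingRect(c))
for X in ([658,187],[661,185]): print([proj(v,np.array(X+[z])) for v in("top","side") for z in (0,14,28)])
```

```text
75 (164, 215, 15, 18)
110 (165, 216, 14, 16)
[array([193.4, 175. ]), array([192.7, 174.6]), array([192. , 174.1]), array([171.9, 229.7]), array([171.5, 225.1]), array([171. , 220.3])]
[array([194. , 174.1]), array([193.4, 173.6]), array([192.7, 173.1]), array([171.9, 228.9]), array([171.4, 224.2]), array([171. , 219.5])]
```

```bash
python3 -m pendant '[[0.221,-0.1354,0,0,0,0,0.4],[0.221,-0.1354,0,0,0,0,0.4],[0.221,-0.1354,0,0,0,0,0.4],[0.221,-0.1354,0,0,0,0,0.4],[0.221,-0.1354,0,0,0,0,0.4],[0.221,-0.1354,-0.05,0,0,0,0.4],[0.221,-0.1354,-0.1,0,0,0,0.4],[0.221,-0.1354,-0.13,0,0,0,0.4]]'; python3 -m pendant '[[0,0,-0.02,0,0,0,0.4],[0,0,-0.03,0,0,0,0.4],[0,0,-0.03,0,0,0,0.4],[0,0,-0.03,0,0,0,0.4]]'
python3 - <<'E'
from h import *
S=ctrl.get_image("side")
a=cv2.resize(S[150:260,120:240],(567,520),interpolation=cv2.INTER_CUBIC);cv2.imwrite("pics/c10.png",a)
E
```

```text
clock: 26.15
eef_pos: [656.3, 184.8, 74.9]
tool_rot: [-3.141, 0.007, 0.311]
force: [-0.4, -0.4, -0.7]
width: 59.7
clock: 26.55
eef_pos: [659.0, 187.1, 50.6]
tool_rot: [-3.141, -0.0, 0.312]
force: [1.0, 0.9, 0.7]
width: 59.7
```

View pics/c10.png

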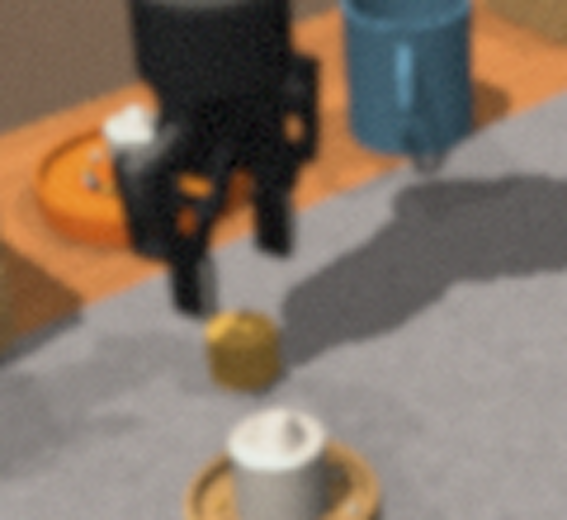

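Fingertips at crop (192,295) and (275,240) straddle the cap at (243,345), with the same offset as in the earlier good grasps. I'll grip.

```bash
python3 -m pendant '[[-0.0005,-0.0005,-0.015,0,0,0,0.4],[-0.0005,-0.0005,-0.03,0,0,0,0.4],[-0.0005,-0.0005,-0.04,0,0,0,0.4],[-0.0005,-0.0005,-0.0455,0,0,0,0.4],[-0.0005,-0.0005,-0.0455,0,0,0,0.4],[-0.0005,-0.0005,-0.0455,0,0,0,0.4]]';  python3 -m pendant '[[0,0,0,0,0,0,-1],[0,0,0,0,0,0,-1],[0,0,0,0,0,0,-1],[0,0,0,0,0,0,-1],[0,0,0,0,0,0,-1],[0,0,0,0,0,0,-1]]'; python3 -m pendant '[[0,0,0.005,0,0,0,-1],[0,0,0.015,0,0,0,-1],[0,0,0.04,0,0,0,-1],[0,0,0.08,0,0,0,-1],[0,0,0.12,0,0,0,-1],[0,0,0.16,0,0,0,-1],[0,0,0.195,0,0,0,-1],[0,0,0.205,0,0,0,-1]]'; python3 -m pendant '[[0,0,0,0,0,0,-1],[0,0,0,0,0,0,-1]]'
```

```text
clock: 27.2
eef_pos: [658.0, 186.3, 4.3]
tool_rot: [-3.141, 0.001, 0.312]
force: [0.4, -0.0, -0.1]
width: 59.6
clock: 27.8
eef_pos: [658.5, 186.4, 5.2]
tool_rot: [-3.141, -0.001, 0.312]
force: [0.0, -0.1, 5.7]
width: 34.2
clock: 28.6
eef_pos: [659.9, 187.2, 214.6]
tool_rot: [-3.141, -0.007, 0.312]
force: [0.6, 1.9, -0.8]
width: 34.3
clock: 28.8
eef_pos: [656.9, 185.5, 207.8]
tool_rot: [3.142, 0.003, 0.312]
force: [-0.1, -0.1, -0.8]
width: 34.3
```

```bash
python3 -m pendant '[[-0.01,0.006,0,0,0,0,-1],[-0.035,0.0215,0,0,0,0,-1],[-0.065,0.04,0,0,0,0,-1],[-0.095,0.058,0,0,0,0,-1],[-0.125,0.077,0,0,0,0,-1],[-0.155,0.095,0,0,0,0,-1],[-0.185,0.1135,0,0,0,0,-1],[-0.205,0.126,0,0,0,0,-1]]'; python3 -m pendant '[[-0.01,0.006,0,0,0,0,-1],[-0.016,0.0096,0,0,0,0,-1],[-0.016,0.0096,-0.01,0,0,0,-1],[-0.016,0.0096,-0.02,0,0,0,-1],[-0.016,0.0096,-0.025,0,0,0,-1],[-0.016,0.0096,-0.025,0,0,0,-1],[-0.016,0.0096,-0.025,0,0,0,-1],[-0.016,0.0096,-0.025,0,0,0,-1]]'
python3 - <<'E'
from h import *
S=ctrl.get_image("side")
a=cv2.resize(S[140:300,110:270],(520,520),interpolation=cv2.INTER_CUBIC);cv2.imwrite("pics/c11.png",a)
E
```

```text
clock: 29.6
eef_pos: [448.5, 313.4, 208.0]
tool_rot: [-3.141, 0.005, 0.315]
force: [0.8, -0.5, -0.9]
width: 34.3
clock: 30.4
eef_pos: [437.3, 321.7, 184.5]
tool_rot: [-3.141, 0.0, 0.312]
force: [0.2, -1.2, -0.5]
width: 34.3
```

View pics/c11.png

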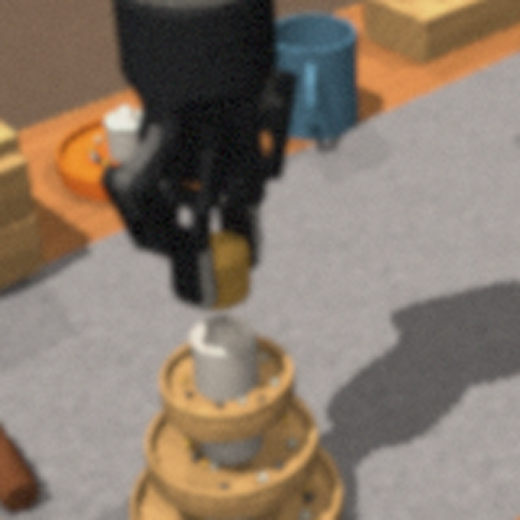

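Cap held at crop (228,270), directly above the small hub (223,335). TCP 184.5 needs to go to about 157.2 to seat.

```bash
python3 -m pendant '[[0,0,-0.01,0,0,0,-1],[0,0,-0.017,0,0,0,-1],[0,0,-0.021,0,0,0,-1],[0,0,-0.024,0,0,0,-1],[0,0,-0.026,0,0,0,-1],[0,0,-0.0268,0,0,0,-1],[0,0,-0.0268,0,0,0,-1],[0,0,-0.0268,0,0,0,-1]]'
```

```text
clock: 31.25
eef_pos: [437.0, 321.9, 157.7]
tool_rot: [-3.141, 0.0, 0.312]
force: [0.4, -0.1, -1.0]
width: 34.0
```

```bash
python3 -m pendant '[[0,0,-0.0005,0,0,0,-1],[0,0,-0.0005,0,0,0,-0.1],[0,0,-0.0005,0,0,0,0.1],[0,0,-0.0005,0,0,0,0.3],[0,0,-0.0005,0,0,0,0.3],[0,0,-0.0005,0,0,0,0.3]]'; python3 -m pendant '[[0,0,0.01,0,0,0,0.3],[0,0,0.03,0,0,0,0.3],[0,0,0.06,0,0,0,0.3],[0,0,0.09,0,0,0,0.3],[0,0,0.1,0,0,0,0.3],[0.02,-0.02,0.1,0,0,0,0.3],[0.05,-0.05,0.1,0,0,0,0.3],[0.05,-0.05,0.1,0,0,0,0.3]]'; python3 -m pendant '[[0.06,-0.12,0,0,0,0,0.3],[0.06,-0.12,0,0,0,0,0.3],[0.06,-0.12,0,0,0,0,0.3],[0.06,-0.12,0,0,0,0,0.3],[0.06,-0.12,0,0,0,0,0.3],[0.06,-0.12,0,0,0,0,0.3]]'
python3 - <<'E'
from h import *
S=ctrl.get_image("side");T=ctrl.get_image("top")
a=cv2.resize(S[170:330,90:290],(600,480),interpolation=cv2.INTER_CUBIC);cv2.imwrite("pics/c12.png",a)
cv2.imwrite("pics/top12.png",T)
E
```

```text
clock: 31.85
eef_pos: [436.9, 321.8, 157.1]
tool_rot: [-3.141, 0.001, 0.312]
force: [0.5, -1.3, 0.2]
width: 55.6
clock: 32.65
eef_pos: [491.3, 265.7, 256.5]
tool_rot: [3.137, 0.0, 0.303]
force: [-0.1, -0.6, -0.1]
width: 55.3
clock: 33.25
eef_pos: [546.0, 153.3, 257.0]
tool_rot: [-3.14, 0.001, 0.314]
force: [-0.6, 0.8, 0.1]
width: 55.5
```

View pics/c12.png

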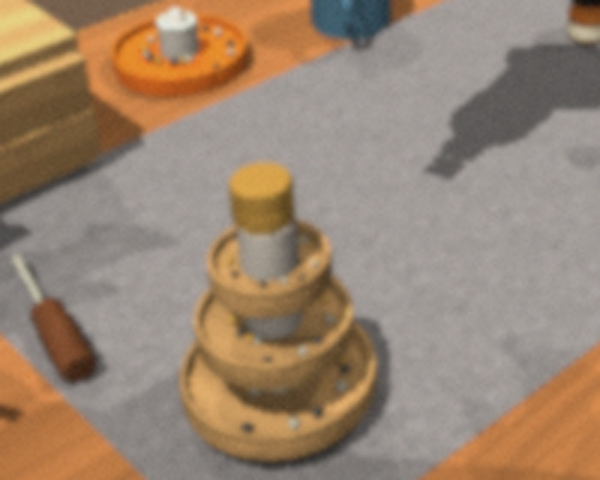

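View pics/top12.png

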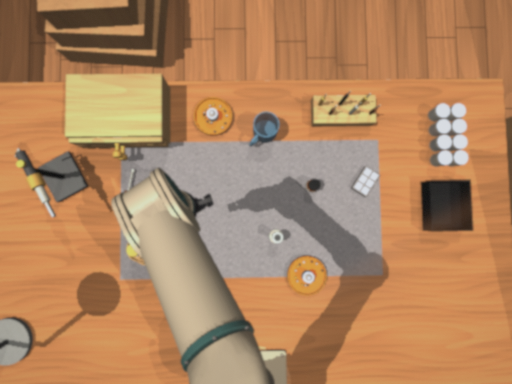

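The side crop shows the tower upright and flush, with the cap at (262,200). The top view shows the jar (314,185), stacker (277,237) and box (366,180) unmoved. One numeric check of the cap's height, then I'll hand in.

Run:
```python
from h import *
S=ctrl.get_image("side")
m=cv2.inRange(cv2.cvtColor(S,cv2.COLOR_BGR2HSV),(10,100,60),(40,255,255)); m[247:]=0
x,y,w,h=cv2.boundingRect(blob(m,177,236,16)); print("cap bbox",x,y,w,h)
c=ctrl.get_calibration("side");R,t=np.array(c["R"]),np.array(c["t"])
a=np.linspace(0,6.28,60)
P=np.array([[437.5+18*np.cos(k),321.8+18*np.sin(k),z] for k in a for z in(152,180)])@R.T+t
u=c["fx"]*P[:,0]/P[:,2]+c["cx"];v=c["fy"]*P[:,1]/P[:,2]+c["cy"];print("expected",u.min(),v.min(),np.ptp(u),np.ptp(v))
print(ctrl.finish_job())
```

```text
cap bbox 167 224 20 23
expected 166.94919976127352 224.44567640557543 21.9208620904418 25.159914959248
the job is handed in; nothing more can be done
None
```

I rebuilt the tower on the stand in order – large, medium and small tray, then the brass cap – and handed the job in at about 33 s on the robot's clock. I don't know the verdict, since the hand-in reports none.

- **Seating:** each piece was released within about 1 mm of its computed seated height. In the last side view the tower looks upright and flush. The cap's top edge was at row 224, with 224.4 expected for a fully seated cap.
- **Cap box size:** the measured outline was 20 x 23 px against an expected 22 x 25 px. My mask was cut off at row 247, and I take the difference as edge loss.
- **Bystanders:** the jar, hair stacker and hook box appear unmoved in the last top view, and the bodkin appears unmoved in the side view. I judged these by eye and did not measure them. The orange trays were not touched.
- **Minor disagreements:**
    - The two cameras disagreed by up to about 8 mm on the cap's position. I resolved it from the cap's centre column in the side view, and the grasp was good.
    - At the medium tray the arm stopped about 2 mm short of its target with a 0.008 rad tilt. I allowed for the offset when placing it.

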